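# Fit a drilling template on its twin pins and lock it

## Task

Get the drilling fixture ready for drilling: line the red lock bar up with the fixture's two pins so that it can pass through the template's slot, then pick up the blue drilling template by its black handle and lower it gently (do not drop it) over both pins until it lies flat and fully home on the blank. Then give the red bar its full quarter turn so that it lies across the slot and locks the template, let go, and leave the other tools, cans and jar where they are.

Things in the scene. Friction and masses are not known exactly. Their poses are not given: they have to be found in the camera images.
- nest_mid (a point): Grey drilling fixture bolted to the bench, base 160 x 230 x 30 mm with an aluminium blank on it. This point lies midway between its two pins on the seat surface, 40 mm above the bench. Axes: y along the line of the pins, z up; x points to the side where the red lock bar stands. The template is home when template coincides with this point and the axes agree.
- pin_left (a point): Tip of the steel pin at y = +80 mm from nest_mid. Pins are 12 mm in diameter and stand 58 mm above the seat; the top 12 mm tapers to 5 mm diameter.
- pin_right (a point): Tip of the other, identical pin, at y = -80 mm from nest_mid.
- lock_grip (a point): Red quarter-turn lock bar: upright flat grip 14 mm thick, 54 mm long, 40 mm high, turning about a vertical axis at x = +35 mm, y = 0 from nest_mid. Its underside is 11 mm and its top 51 mm above the seat (3 and 43 mm above the seated template's upper face). This point is on the axis, 33 mm above the seat. Its y axis runs along the bar's length, its x axis through the thickness: pinch it across the 14 mm.
- lock (a joint): Angle of the lock bar, 0 to 1.57 rad with a stop at each end, growing anticlockwise seen from above. 0: the bar is parallel to the line of the pins and passes the template's slot (it passes only within about 0.15 rad of this). 1.57: the bar lies across the slot, locked. Light friction (0.08 N m) holds it where it is left. It starts somewhere between 0.6 and 1.5.
- template: Blue drilling template, loose plate 120 (x) x 200 (y) x 8 mm (z), about 0.45 kg, lying flat on the bench. Its origin is at the centre of its underside, midway between its two 14 mm pin holes, which lie at y = +80 and -80 mm (x = 0). A slot, 24 mm in x by 66 mm in y, goes through it, centred at x = +35, y = 0; the black handle stands at x = -35 mm. It fits only one way round: slot over the red bar, handle on the other side. Four brass drill bushings show on top.
- template_grip (a point): Centre, half-way up, of the template's black upright handle: a bar 14 mm thick in x, 60 mm long in y, 42 mm high, standing on the plate's upper face; this point is at x = -35, y = 0, z = +29 mm from the template's origin, with the same axes. Pinch it across the 14 mm.
- screwdriver: Screwdriver with blue handle, 190 mm long, lying between the fixture and the template along its x axis; origin under its middle. Leave alone.
- wrench: Steel wrench, 180 mm long, lying along its x axis; origin under its middle. Leave alone.
- hammer: Hammer, 260 mm long, lying along its x axis; origin under its middle. Leave alone.
- can_red: Upright white spray can with a red band, 62 mm in diameter, 170 mm high; origin at its foot. Leave alone.
- can_blue: Upright blue spray can with a white band, 62 mm in diameter, 150 mm high; origin at its foot. Leave alone.
- jar: Glass jar with a blue lid, 68 mm in diameter, 80 mm high; origin at its foot. Leave alone.
There are look-alikes about, which are no part of the job. What is shaped like the template but orange or white is not meant.

How it is judged:
By the outcome, as a careful person would: the job done as asked, in the order asked, and still so for the second after the job is handed in, with the robot touching nothing.
It also fails if it takes over 72 s, if anything falls off the work surface, if the arm or the gripper's body presses on something with over 40 N, if the wrist force passes 120 N, or if a joint passes its speed limit or range.

## Robot

A 7-joint arm with a two-finger parallel gripper is mounted at the origin on the work surface. World frame = base frame: x ahead of the robot, y to its left, z up, the work surface at z = 0. Lengths are in m, angles in degrees, forces in N, time in s.
With the tool pointing down it reaches from about 0.425 to 1.025 m from the base axis. Payload 9.4 kg.
Tool frame: the origin (TCP) lies at the very end of the fingers, on their centre line; the grasp point (between the pads) lies 19 mm behind it; z points along the fingers, y is the line along which they close (so a half turn about z gives the same grasp; the last joint's range is limited). The gripper opens to 85 mm and grips with 20 to 120 N. Pads are 22 mm wide; open, the fingers measure 114 mm over their backs; the gripper's body (76 mm by 85 mm) begins 54 mm behind the grasp point. The pads swing forward as they close: fully open they stand 13 mm farther back than shut.
Start: joints at [-78.134, 34.337, -0.143, 91.639, 0.103, 54.024, -4.572], TCP at [0.203, 0.696, 0.209] pointing down, gripper open.
Joint ranges: [-147.43, 147.43], [-19.82, 112.94], [-74.19, 73.91], [6.32, 146.72], [-59.91, 239.91], [6.04, 106.73], [-150.56, 150.56]. Speed limits (degrees/s): [127.2, 127.2, 172.46, 172.46, 180, 180, 180].

## Interface

Orientations are given as a 3x3 rotation matrix whose columns are the frame's x, y, z axes.
In Python, from rig import observe, optics, ticket gives the robot as it stands.
- The arm moves only by the shell command python3 -m creep 'ROWS' [FORCE]. ROWS is JSON, a list of rows, each a list of 7 numbers: the shift along the tool's x, y, z in units of 10 cm (1.0 is 10 cm), then the turn, a rotation vector about the tool's x, y, z in units of 30 degrees (1.0 is 30 degrees), then the opening, from 0 (shut) to 1 (fully open). In form: [[tx, ty, tz, ax, ay, az, hand], ...]. A call has 1 to 10 rows; each row is the pose to reach, as a shift and turn from the pose commanded when the call began, along the tool's axes at that moment; what a row does not reach only later rows make up. A row lasts 1/12 s, in which the tool goes at most 41.7 mm and 7.16 degrees, less where a joint would pass 70% of its speed; a pose out of reach is approached as far as the arm can. A call with a number of a shift or a turn outside -1 to 1 is refused whole. A call with a gripper value outside its range is refused whole. The fingers move at their own pace and stop on an object; FORCE is the grip in N (left out, the last holds). Time passes only in rows, so rows that repeat a pose let the fingers close. It gives the time, the measured TCP pose, the force, the opening and the grip force at its end, in the units of the state.
- observe(): the state, without advancing time (a new reading comes with each control period).
- optics.grab_frame(name): name is "scene" or "top" or "wrist"; returns a dict with "color" (384x512x3 uint8, blue, green, red), "mtx" (3x3 intrinsics, pixels), "R" (3x3) and "t" (3): a world point X has camera coordinates R X + t. Camera axes: x right, y down, z forward; pixel columns grow to the right and rows downward; lengths in m; the calibration is good to about 2 mm. A picture is of the moment at which its call begins. There is no depth.
- ticket.finish_job(): hands the job in; it is judged then, once.
Trained networks look in the newest picture that a camera, given by its name, has taken for a name from the list of things; names that differ only in an ending like _2 or _b are one class to them, and where a whole thing is asked for, a point or a joint stands for the part that bears it (a point fixed in the world has none). Each returns a list of dicts, best first, with "p" (0 to 1); they miss things now and then, are a little off and sometimes report something else, mostly with a low value. They report only what shows in the picture. A call takes as long as a camera call. They do not tell look-alikes from the thing itself.
- optics.masks_of(camera, query): "mask" (384x512 bool, what is visible of it) and "rect" ([centre column, centre row, width, height] in pixels, round what is visible of it).
The state is a dict: "time": time; "q": joint angles; "dq": joint speeds; "effort": joint torques, N m; "tool_pos": TCP position; "ee_rot": TCP orientation; "wrist_force": force on the tool from outside, world axes, zero at the start; "moment": the same for the moment, N m; "grip_width": finger opening in m; "grip_force": force on a finger pad.
Only numpy, scipy, OpenCV 4.12 (cv2) and the standard library are available. Lean on these libraries where they do the work, as an engineer would, in place of code of your own. Each camera call takes 0.05 s, during which the arm holds its last target. There are 200 camera calls.

## Working session

There is one attempt and no reset: what is moved stays moved. The work goes in short steps, Python scripts to look and compute and a shell command to move; the robot and the scene stay as the last step left them, time stands still between calls to the robot, and variables do not carry over. Pictures are saved under pics/ and viewed, at most 10 in all, crops included, and the job is handed in when it is done.

```bash
mkdir -p pics; ls; python3 - <<'E'
from rig import observe, optics
import cv2, numpy as np
s=observe(); print(s['time'],s['tool_pos'],np.round(s['ee_rot'],3).tolist(),s['grip_width'])
ims=[]
for n in('scene','top'):
    f=optics.grab_frame(n); cv2.imwrite(f'pics/{n}0.png',f['color'])
    print(n,f['mtx'].tolist(),np.round(f['R'],4).tolist(),f['t'])
    for q in('template','template_grip','lock','lock_grip','pin_left','nest_mid'):
        print(q,[(round(d['p'],2),np.round(d['rect']).tolist()) for d in optics.masks_of(n,q)])
E
```

```text
pics
0.0 [0.20290734 0.69549447 0.20780526] [[-0.96, 0.28, -0.0], [0.28, 0.96, -0.002], [-0.0, -0.002, -1.0]] 0.08520838760239903
scene [[433.9917623839991, 0.0, 246.93934474810925], [0.0, 433.9917623839991, 192.22169579568563], [0.0, 0.0, 1.0]] [[-0.7598, 0.6502, 0.0045], [0.4911, 0.5784, -0.6513], [-0.4261, -0.4926, -0.7588]] [ 0.45489939 -0.13011708  1.71868396]
template [(0.89, [220.0, 200.0, 57.0, 51.0]), (0.82, [235.0, 126.0, 50.0, 39.0]), (0.75, [267.0, 167.0, 33.0, 40.0]), (0.7, [313.0, 273.0, 88.0, 79.0]), (0.58, [371.0, 240.0, 57.0, 54.0])]
template_grip [(0.97, [270.0, 170.0, 37.0, 43.0]), (0.94, [223.0, 199.0, 55.0, 50.0]), (0.64, [371.0, 240.0, 58.0, 56.0])]
lock [(0.6, [309.0, 270.0, 18.0, 11.0])]
lock_grip [(0.72, [308.0, 271.0, 17.0, 15.0])]
pin_left [(0.7, [312.0, 276.0, 89.0, 79.0])]
nest_mid [(0.78, [311.0, 272.0, 88.0, 79.0])]
top [[455.7326674231892, 0.0, 261.40168130957574], [0.0, 455.7326674231892, 193.2315799870336], [0.0, 0.0, 1.0]] [[-0.0077, -0.9999, -0.0091], [-0.9844, 0.0092, -0.1755], [0.1756, 0.0076, -0.9844]] [-0.1035909   0.5317279   1.57225337]
template [(0.91, [289.0, 191.0, 53.0, 33.0]), (0.87, [290.0, 254.0, 62.0, 65.0]), (0.85, [157.0, 267.0, 65.0, 48.0]), (0.7, [371.0, 269.0, 48.0, 68.0])]
template_grip [(0.87, [158.0, 269.0, 61.0, 52.0]), (0.86, [289.0, 190.0, 57.0, 29.0]), (0.85, [370.0, 272.0, 45.0, 63.0]), (0.84, [290.0, 256.0, 60.0, 65.0])]
lock []
lock_grip [(0.55, [165.0, 184.0, 10.0, 14.0])]
pin_left [(0.74, [166.0, 186.0, 14.0, 14.0]), (0.57, [173.0, 200.0, 65.0, 49.0])]
nest_mid [(0.91, [170.0, 196.0, 68.0, 56.0])]
```

View pics/top0.png

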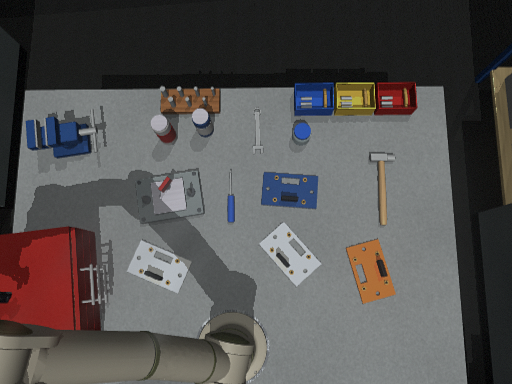

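View pics/scene0.png

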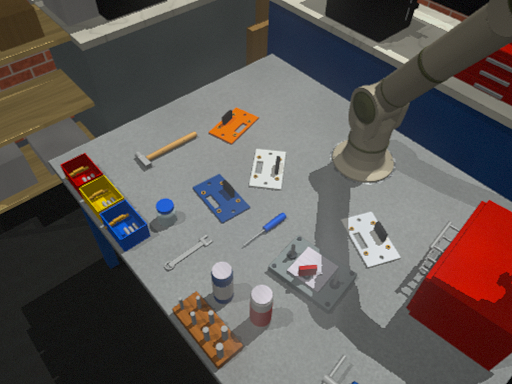

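Candidates for the template in the top picture: blue (289,191), white (290,254) and (157,267), orange (371,269). The blue one fits the description: right colour, black handle toward the robot at about (289,198), slot above it. The fixture is at (170,195), with the red bar at (165,185). I'll confirm this with one enlarged crop and measure.

```bash
cat > h.py <<'E'
from rig import observe, optics
import cv2, numpy as np
def w(f,uv,z):
    K,R,t=f['mtx'],np.array(f['R']),np.array(f['t'])
    d=R.T@np.linalg.inv(K)@np.array([uv[0],uv[1],1.]); c=-R.T@t
    return c+d*(z-c[2])/d[2]
def px(f,X):
    p=f['mtx']@(np.array(f['R'])@np.array(X)+f['t']); return p[:2]/p[2]
def st():
    s=observe(); R=np.array(s['ee_rot']); print('t',round(s['time'],2),'tcp',np.round(s['tool_pos'],4),'yawy',round(np.degrees(np.arctan2(R[1,1],R[0,1])),2),'z',np.round(R[:,2],3),'w',round(s['grip_width'],4),'F',np.round(s['wrist_force'],1)); return s
def delta(target,yaw_y):
    """rows' units from present pose to target TCP with tool y along yaw_y deg (mod 180), tool down"""
    from scipy.spatial.transform import Rotation as Ro
    s=observe(); R=np.array(s['ee_rot']); best=None
    for a in (yaw_y,yaw_y+180):
        y=np.array([np.cos(np.radians(a)),np.sin(np.radians(a)),0]); z=np.array([0,0,-1.]); T=np.c_[np.cross(y,z),y,z]
        rv=Ro.from_matrix(R.T@T).as_rotvec(degrees=True)
        if best is None or np.linalg.norm(rv)<np.linalg.norm(best): best=rv
    print('shift',np.round(R.T@(np.array(target)-s['tool_pos'])*10,3),'turn',np.round(best/30,3))
E
python3 - <<'E'
from h import *
f=optics.grab_frame('top'); im=f['color']
c=cv2.resize(im[150:245,125:330],None,fx=3.9,fy=3.9,interpolation=cv2.INTER_CUBIC); cv2.imwrite('pics/crop1.png',c)
hsv=cv2.cvtColor(im,cv2.COLOR_BGR2HSV)
def pose(m,z,name):
    ys,xs=np.nonzero(m); P=np.array([w(f,(x,y),z)[:2] for x,y in zip(xs,ys)],np.float32)*1000
    print(name,len(xs),cv2.minAreaRect(P), P.mean(0))
m=optics.masks_of('top','template')[0]; print(m['rect']); pose(m['mask'],.008,'template')
m=optics.masks_of('top','nest_mid')[0]; pose(m['mask'],.03,'nest')
red=cv2.inRange(hsv,(0,120,80),(8,255,255))|cv2.inRange(hsv,(172,120,80),(180,255,255)); k=np.zeros_like(red);k[165:205,145:195]=1
pose((red>0)&(k>0),.09,'lock')
dark=(im.max(2)<50); k[:]=0;k[185:206,270:310]=1
pose(dark&(k>0),.03,'handle')
E
```

```text
[157.6, 267.4, 66.2, 46.4]
template 1907 ((278.6136779785156, 258.054443359375), (207.65927124023438, 123.62348175048828), 66.9930419921875) [276.4976  257.94324]
nest 2973 ((525.6607055664062, 224.1059112548828), (168.6219940185547, 238.60696411132812), 9.04848861694336) [524.39923 223.68254]
lock 53 ((561.304931640625, 230.7422637939453), (12.343820571899414, 50.935752868652344), 55.39804458618164) [561.31323 230.59236]
handle 72 ((515.638427734375, -194.14019775390625), (82.37226104736328, 14.521132469177246), 89.4693832397461) [ 515.3797  -205.46053]
```

View pics/crop1.png

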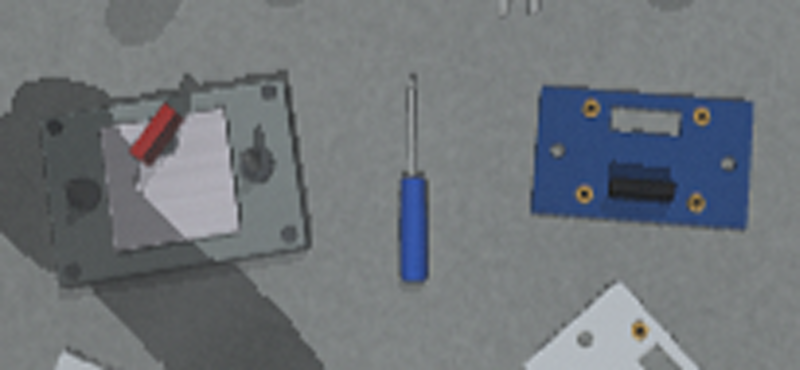

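The crop confirms it: the blue plate has its slot at (645,122), handle at (642,188) and holes at (557,150)/(728,163). On the fixture, the pins are at (83,193)/(258,160), and the red bar at (157,133) stands about 46° off the pin line (≈0.81 rad). The bar axis is near (0.560, 0.230) and the fixture yaw is about 9°. First I raise the arm and set off towards the lock.

```bash
python3 -m creep '[[0,0,-0.2,0,0,0,1],[0,0,-0.5,0,0,0,1],[0,0,-0.8,0,0,0,0.6],[0,0,-0.9,0,0,0,0.6]]' 40; python3 - <<'E'
from h import *
s=st(); f=optics.grab_frame('scene'); print(px(f,s['tool_pos'])); f=optics.grab_frame('top'); print(px(f,s['tool_pos']))
delta([.56,.23,.22],55.4)
E
```

```text
time: 1.18
tool_pos: [0.2035, 0.6976, 0.3035]
ee_rot: [[-0.96, 0.28, 0.001], [0.28, 0.96, 0.006], [0.0, 0.006, -1.0]]
wrist_force: [0.3, 0.4, 0.6]
grip_width: 0.0639
grip_force: 0.0
t 1.18 tcp [0.2035 0.6976 0.3035] yawy 73.73 z [ 0.001  0.006 -1.   ] w 0.0639 F [0.3 0.4 0.6]
[556.71827299 264.27704546]
[-17.84593587 291.87675302]
shift [-4.733 -3.489  0.797] turn [ 0.009 -0.002  0.611]
```

```bash
python3 -m creep '[[-0.2,-0.15,0,0,0,0.05,0.6],[-0.5,-0.35,0,0,0,0.05,0.6],[-0.8,-0.56,0,0,0,0.1,0.6],[-1,-0.74,0,0,0,0.12,0.6]]' && python3 -m creep '[[-0.3,-0.22,0,0,0,0,0.6],[-0.6,-0.45,0,0,0,0.05,0.6],[-0.9,-0.66,0,0,0,0.1,0.6],[-1,-0.74,0,0,0,0.12,0.6]]' && python3 -m creep '[[-0.3,-0.22,0,0,0,0,0.6],[-0.6,-0.45,0,0,0,0.05,0.6],[-0.9,-0.66,0,0,0,0.1,0.6],[-1,-0.74,0,0,0,0.12,0.6]]' && python3 -m creep '[[-0.3,-0.22,0,0,0,0,0.6],[-0.6,-0.45,0,0,0,0.05,0.6],[-0.9,-0.66,0,0,0,0.1,0.6],[-1,-0.74,0,0,0,0.12,0.6]]'; python3 - <<'E'
from h import *
s=st(); delta([.56,.23,.25],55.4)
E
```

```text
time: 1.62
tool_pos: [0.2806, 0.5939, 0.2968]
ee_rot: [[-0.939, 0.343, 0.0], [0.343, 0.939, -0.003], [-0.001, -0.003, -1.0]]
wrist_force: [1.1, 0.4, 0.6]
grip_width: 0.0513
grip_force: 0.0
time: 1.95
tool_pos: [0.3508, 0.4876, 0.2974]
ee_rot: [[-0.914, 0.405, 0.001], [0.405, 0.914, -0.004], [-0.002, -0.003, -1.0]]
wrist_force: [1.3, 0.1, 0.8]
grip_width: 0.0514
grip_force: 0.0
time: 2.28
tool_pos: [0.412, 0.3801, 0.2976]
ee_rot: [[-0.887, 0.461, 0.0], [0.461, 0.887, -0.003], [-0.002, -0.003, -1.0]]
wrist_force: [0.4, -0.8, -0.2]
grip_width: 0.0512
grip_force: 0.0
time: 2.62
tool_pos: [0.4667, 0.2691, 0.2978]
ee_rot: [[-0.857, 0.516, -0.0], [0.516, 0.857, -0.003], [-0.001, -0.002, -1.0]]
wrist_force: [0.6, -0.8, -1.0]
grip_width: 0.0513
grip_force: 0.0
t 2.62 tcp [0.4667 0.2691 0.2978] yawy 58.96 z [-0.    -0.003 -1.   ] w 0.0513 F [ 0.6 -0.8 -1. ]
shift [-1.001  0.148  0.479] turn [-0.004  0.003  0.119]
```

```bash
python3 -m creep '[[-0.3,0.05,0.1,0,0,0.05,0.6],[-0.6,0.1,0.3,0,0,0.12,0.6],[-0.9,0.15,0.45,0,0,0.12,0.6],[-1,0.15,0.48,0,0,0.12,0.6],[-1,0.15,0.48,0,0,0.12,0.6],[-1,0.15,0.48,0,0,0.12,0.6]]'; python3 - <<'E'
from h import *
s=st(); f=optics.grab_frame('wrist'); cv2.imwrite('pics/w1.png',f['color'])
np.save('w1.npy',dict(f),allow_pickle=True)
print('cam', -np.array(f['R']).T@f['t'])
for q in('lock_grip','pin_left','nest_mid'):
    print(q,[(round(d['p'],2),np.round(d['rect']).tolist()) for d in optics.masks_of('wrist',q)])
n=np.array([.5255,.224,.04]);a=np.radians(9.05);X=np.array([np.cos(a),np.sin(a),0]);Y=np.array([-np.sin(a),np.cos(a),0])
for nm,o in(('lpin',.08*Y),('rpin',-.08*Y)): print(nm,px(f,n+o+[0,0,.058]))
print('lock top',px(f,n+.035*X+[0,0,.051]))
E
```

```text
time: 3.12
tool_pos: [0.5578, 0.2363, 0.2496]
ee_rot: [[-0.826, 0.563, -0.002], [0.563, 0.826, -0.001], [0.001, -0.002, -1.0]]
wrist_force: [-0.0, 0.4, 0.2]
grip_width: 0.051
grip_force: 0.0
t 3.12 tcp [0.5578 0.2363 0.2496] yawy 55.72 z [-0.002 -0.001 -1.   ] w 0.051 F [-0.   0.4  0.2]
cam [0.50326183 0.27411989 0.41437473]
lock_grip [(0.76, [256.0, 178.0, 14.0, 57.0]), (0.4, [383.0, 359.0, 28.0, 38.0])]
pin_left [(0.76, [239.0, 140.0, 209.0, 214.0])]
nest_mid [(0.92, [235.0, 141.0, 213.0, 215.0])]
lpin [283.79689482 105.9937774 ]
rpin [175.1453291  210.49007313]
lock top [250.05616865 182.89640433]
```

View pics/w1.png

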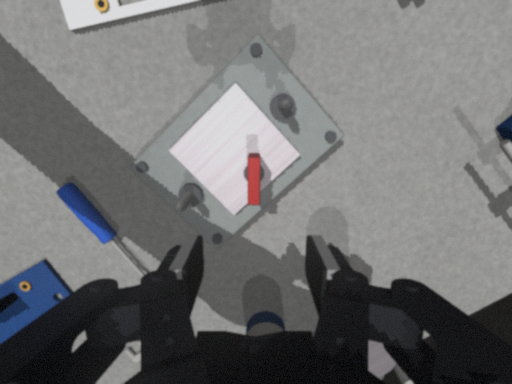

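The wrist view shows the fixture, with the red bar upright at (254,180), the left pin at about (284,105) and the right pin at about (187,200). I'll refine with a crop overlaid with the predicted points.

```bash
python3 - <<'E'
from h import *
f=np.load('w1.npy',allow_pickle=True).item(); im=f['color']
m=optics.masks_of('wrist','nest_mid')[0]['mask']
def pose(m,z):
    ys,xs=np.nonzero(m); P=np.array([w(f,(x,y),z)[:2] for x,y in zip(xs,ys)],np.float32)*1000
    print(len(xs),cv2.minAreaRect(P),P.mean(0))
pose(m,.03)
hsv=cv2.cvtColor(im,cv2.COLOR_BGR2HSV)
red=cv2.inRange(hsv,(0,130,60),(8,255,255))|cv2.inRange(hsv,(172,130,60),(180,255,255)); red[:140]=0;red[220:]=0;red[:,:235]=0;red[:,280:]=0
pose(red>0,.091); 
k=5;c=cv2.resize(im[80:220,165:315],None,fx=k*.8,fy=k*.8,interpolation=cv2.INTER_CUBIC);k=4
n=np.array([.5255,.224,.04]);a=np.radians(9.05);X=np.array([np.cos(a),np.sin(a),0]);Y=np.array([-np.sin(a),np.cos(a),0])
for p in (n+.08*Y+[0,0,.058],n-.08*Y+[0,0,.058],n+.08*Y,n-.08*Y,n+.035*X+[0,0,.051]):
    u=(px(f,p)-[165,80])*k; cv2.drawMarker(c,tuple(int(v) for v in u),(0,255,0),0,14,1)
cv2.imwrite('pics/w1c.png',c)
E
```

```text
22958 ((526.9800415039062, 228.216796875), (160.26980590820312, 228.9334716796875), 8.887925148010254) [522.74194 234.13838]
500 ((559.9468994140625, 234.14578247070312), (11.998003959655762, 51.237064361572266), 55.73320388793945) [559.3306  234.61299]
```

View pics/w1c.png

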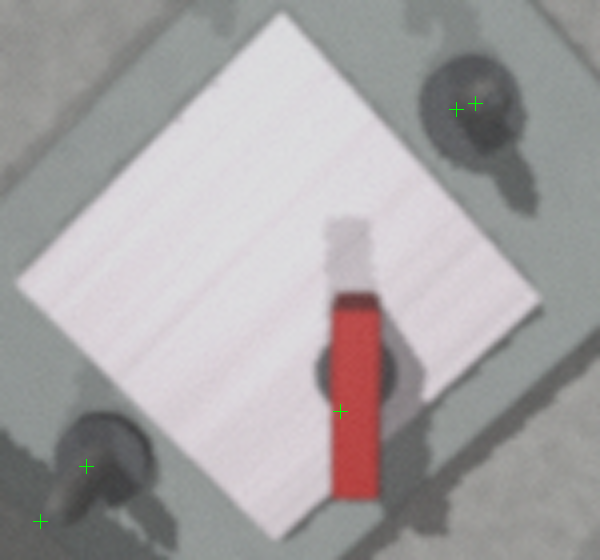

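```bash
python3 - <<'E'
from h import *
f=np.load('w1.npy',allow_pickle=True).item()
g=lambda u,v,z:w(f,(165+u/4,80+v/4),z)
r=g(63,515,.098);l=g(487,91,.098);d=l-r
print('tips',r,l,(r+l)/2,np.linalg.norm(d),np.degrees(np.arctan2(-d[0],d[1])))
r=g(105,460,.042);l=g(472,112,.042);d=l-r
print('bases',r,l,(r+l)/2,np.linalg.norm(d),np.degrees(np.arctan2(-d[0],d[1])))
st();delta([.5605,.2340,.150],55.6);delta([.5605,.2340,.058],55.6)
E
```

```text
tips [0.53996711 0.15131293 0.098     ] [0.51196938 0.30712099 0.098     ] [0.52596824 0.22921696 0.098     ] 0.15830357816881557 10.186975689528914
bases [0.53950116 0.15193073 0.042     ] [0.51600217 0.30611045 0.042     ] [0.52775166 0.22902059 0.042     ] 0.155960220778916 8.665927361641952
t 3.37 tcp [0.5578 0.2372 0.2514] yawy 55.83 z [ 0.001  0.001 -1.   ] w 0.0513 F [-0.3  0.7 -0.2]
shift [-0.041 -0.013  1.014] turn [ 0.002 -0.     0.008]
shift [-0.041 -0.013  1.934] turn [ 0.002 -0.     0.008]
```

```bash
python3 -m creep '[[-0.04,-0.01,0.2,0,0,0,0.6],[-0.04,-0.01,0.5,0,0,0,0.6],[-0.04,-0.01,0.8,0,0,0,0.6],[-0.04,-0.01,1,0,0,0,0.6]]' && python3 -m creep '[[0,0,0.25,0,0,0,0.6],[0,0,0.5,0,0,0,0.6],[0,0,0.75,0,0,0,0.6],[0,0,0.92,0,0,0,0.6],[0,0,0.92,0,0,0,0.5],[0,0,0.92,0,0,0,0],[0,0,0.92,0,0,0,0],[0,0,0.92,0,0,0,0],[0,0,0.92,0,0,0,0],[0,0,0.92,0,0,0,0]]' 40; python3 - <<'E'
from h import *
s=st(); delta([.5605,.2340,.058],9)
E
```

```text
time: 3.7
tool_pos: [0.5601, 0.2336, 0.1492]
ee_rot: [[-0.827, 0.562, -0.001], [0.562, 0.827, 0.0], [0.001, -0.0, -1.0]]
wrist_force: [-0.2, 0.8, -0.4]
grip_width: 0.0512
grip_force: 0.0
time: 4.53
tool_pos: [0.5614, 0.233, 0.0603]
ee_rot: [[-0.826, 0.563, 0.001], [0.563, 0.826, 0.0], [-0.001, 0.001, -1.0]]
wrist_force: [-2.7, -3.1, 7.8]
grip_width: 0.0128
grip_force: 41.0
t 4.53 tcp [0.5614 0.233  0.0603] yawy 55.73 z [ 0.001  0.    -1.   ] w 0.0128 F [-2.7 -3.1  7.8]
shift [0.013 0.003 0.023] turn [0.002 0.    1.558]
```

```bash
python3 -m creep '[[0,0,0,0,0,0.1,0],[0,0,0,0,0,0.25,0],[0,0,0,0,0,0.4,0],[0,0,0,0,0,0.55,0],[0,0,0,0,0,0.7,0],[0,0,0,0,0,0.8,0]]' && python3 -m creep '[[0,0,0,0,0,0.15,0],[0,0,0,0,0,0.3,0],[0,0,0,0,0,0.45,0],[0,0,0,0,0,0.6,0],[0,0,0,0,0,0.7,0],[0,0,0,0,0,0.77,0],[0,0,0,0,0,0.77,0],[0,0,0,0,0,0.77,0]]'; python3 - <<'E'
from h import *
s=st(); print(s['moment']); delta([.5605,.2340,.058],9)
E
```

```text
time: 5.03
tool_pos: [0.5612, 0.2328, 0.0603]
ee_rot: [[-0.522, 0.853, 0.001], [0.853, 0.522, 0.0], [0.0, 0.001, -1.0]]
wrist_force: [-4.3, -4.4, 9.8]
grip_width: 0.0128
grip_force: 41.1
time: 5.7
tool_pos: [0.5609, 0.2326, 0.0603]
ee_rot: [[-0.15, 0.989, -0.0], [0.989, 0.15, 0.0], [0.0, 0.0, -1.0]]
wrist_force: [-4.8, -4.6, 8.9]
grip_width: 0.0123
grip_force: 41.3
t 5.7 tcp [0.5609 0.2326 0.0603] yawy 8.65 z [-0.  0. -1.] w 0.0123 F [-4.8 -4.6  8.9]
[-0.87727702  1.0207414   0.23821162]
shift [ 0.014 -0.002  0.023] turn [ 0.    -0.    -0.012]
```

```bash
python3 -m creep '[[0,0,0,0,0,0,0.6],[0,0,0,0,0,0,0.6],[0,0,0,0,0,0,0.6],[0,0,-0.2,0,0,0,0.6],[0,0,-0.5,0,0,0,0.6],[0,0,-0.8,0,0,0,0.6],[0,0,-1,0,0,0,0.6]]' && python3 -m creep '[[0,0,-0.3,0,0,0,0.6],[0,0,-0.6,0,0,0,0.6],[0,0,-0.9,0,0,0,0.6],[0,0,-1,0,0,0,0.6]]'; python3 - <<'E'
from h import *
st(); f=optics.grab_frame('top')
q=lambda u,v,z: w(f,(125+u/3.9,150+v/3.9),z)
a,b=q(557,150,.008),q(728,163,.008); print('holes',a,b,(a+b)/2,np.degrees(np.arctan2(-(a-b)[0],(a-b)[1])),'handle',q(642,186,.05))
h=q(642,186,.05); h[2]=.25; delta(h,-4.3)
cv2.imwrite('pics/top_lock.png',cv2.resize(f['color'][150:245,125:225],None,fx=5,fy=5))
E
```

```text
time: 6.28
tool_pos: [0.5623, 0.2334, 0.1612]
ee_rot: [[-0.15, 0.989, 0.002], [0.989, 0.15, 0.001], [0.001, 0.002, -1.0]]
wrist_force: [0.4, -0.2, 0.1]
grip_width: 0.0514
grip_force: 0.0
time: 6.62
tool_pos: [0.5632, 0.2336, 0.2632]
ee_rot: [[-0.15, 0.989, 0.005], [0.989, 0.15, 0.003], [0.002, 0.006, -1.0]]
wrist_force: [0.6, -1.1, 0.4]
grip_width: 0.0508
grip_force: 0.0
t 6.62 tcp [0.5632 0.2336 0.2632] yawy 8.63 z [ 0.005  0.003 -1.   ] w 0.0508 F [ 0.6 -1.1  0.4]
holes [ 0.5551423  -0.13134064  0.008     ] [ 0.54130594 -0.29063469  0.008     ] [ 0.54822412 -0.21098766  0.008     ] -4.964278879064498 handle [ 0.51326022 -0.20778226  0.05      ]
shift [-4.291 -1.16   0.114] turn [ 0.012 -0.006  0.432]
```

```bash
python3 -m creep '[[-0.25,-0.07,0,0,0,0,0.7],[-0.55,-0.15,0,0,0,0.05,0.7],[-0.8,-0.2,0,0,0,0.1,0.7],[-1,-0.27,0,0,0,0.11,0.7]]' && python3 -m creep '[[-0.3,-0.07,0,0,0,0.03,0.7],[-0.6,-0.13,0,0,0,0.06,0.7],[-0.9,-0.19,0,0,0,0.1,0.7],[-1,-0.22,0,0,0,0.11,0.7]]' && python3 -m creep '[[-0.3,-0.05,0,0,0,0.03,0.7],[-0.6,-0.1,0,0,0,0.06,0.7],[-0.9,-0.14,0,0,0,0.1,0.7],[-1,-0.16,0,0,0,0.11,0.7]]' && python3 -m creep '[[-0.3,-0.03,0,0,0,0.03,0.7],[-0.6,-0.06,0,0,0,0.06,0.7],[-0.9,-0.1,0,0,0,0.1,0.7],[-1,-0.1,0,0,0,0.11,0.7]]' ; python3 - <<'E'
from h import *
st(); delta([.513,-.208,.25],-4.6)
E
```

```text
time: 7.0
tool_pos: [0.5493, 0.1283, 0.2579]
ee_rot: [[-0.091, 0.996, -0.0], [0.996, 0.091, -0.001], [-0.001, -0.0, -1.0]]
wrist_force: [0.6, 0.3, -0.1]
grip_width: 0.0599
grip_force: 0.0
time: 7.33
tool_pos: [0.536, 0.0241, 0.2582]
ee_rot: [[-0.03, 1.0, -0.0], [1.0, 0.03, -0.001], [-0.001, -0.0, -1.0]]
wrist_force: [0.2, -0.7, 1.1]
grip_width: 0.0594
grip_force: 0.0
time: 7.67
tool_pos: [0.5237, -0.0759, 0.2583]
ee_rot: [[0.027, 1.0, -0.0], [1.0, -0.027, -0.001], [-0.001, -0.0, -1.0]]
wrist_force: [0.6, -0.2, -0.3]
grip_width: 0.0601
grip_force: 0.0
time: 8.0
tool_pos: [0.5113, -0.1753, 0.2584]
ee_rot: [[0.084, 0.996, -0.0], [0.996, -0.084, -0.001], [-0.001, -0.0, -1.0]]
wrist_force: [0.4, -0.8, -0.3]
grip_width: 0.0595
grip_force: 0.0
t 8.0 tcp [ 0.5113 -0.1753  0.2584] yawy -4.82 z [-0.    -0.001 -1.   ] w 0.0595 F [ 0.4 -0.8 -0.3]
shift [-0.324  0.045  0.085] turn [-0.     0.003 -0.007]
```

```bash
python3 -m creep '[[-0.15,0.02,0,0,0,0,0.7],[-0.32,0.04,0,0,0,0,0.7],[-0.32,0.04,0,0,0,0,0.7],[-0.32,0.04,0,0,0,0,0.7]]' ; python3 - <<'E'
from h import *
st(); f=optics.grab_frame('wrist'); im=f['color'].copy(); np.save('w2.npy',dict(f),allow_pickle=True)
hsv=cv2.cvtColor(im,cv2.COLOR_BGR2HSV); blue=cv2.inRange(hsv,(100,100,40),(125,255,255))
blue[300:]=0
n,lab,stt,_=cv2.connectedComponentsWithStats(blue); i=1+np.argmax(stt[1:,4]); print(stt[i])
ys,xs=np.nonzero(lab==i); P=np.array([w(f,(x,y),.008)[:2] for x,y in zip(xs,ys)],np.float32)*1000; print(cv2.minAreaRect(P))
t=np.array([.548,-.2095,0]);a=np.radians(-4.6);X=np.array([np.cos(a),np.sin(a),0]);Y=np.array([-np.sin(a),np.cos(a),0])
for p in (t+.08*Y+[0,0,.008],t-.08*Y+[0,0,.008],t-.035*X+[0,0,.05],t-.035*X+.03*Y+[0,0,.05],t-.035*X-.03*Y+[0,0,.05]):
    cv2.drawMarker(im,tuple(int(v) for v in px(f,p)),(0,255,0),0,8,1)
cv2.imwrite('pics/w2.png',im)
E
```

```text
time: 8.33
tool_pos: [0.5139, -0.2037, 0.2581]
ee_rot: [[0.08, 0.997, -0.001], [0.997, -0.08, 0.0], [0.0, -0.001, -1.0]]
wrist_force: [-0.3, 0.6, 0.1]
grip_width: 0.06
grip_force: 0.0
t 8.33 tcp [ 0.5139 -0.2037  0.2581] yawy -4.6 z [-0.001  0.    -1.   ] w 0.06 F [-0.3  0.6  0.1]
[  237    90    91   143 10222]
((549.6099243164062, -207.76437377929688), (197.11036682128906, 119.1285171508789), 85.28296661376953)
```

View pics/w2.png

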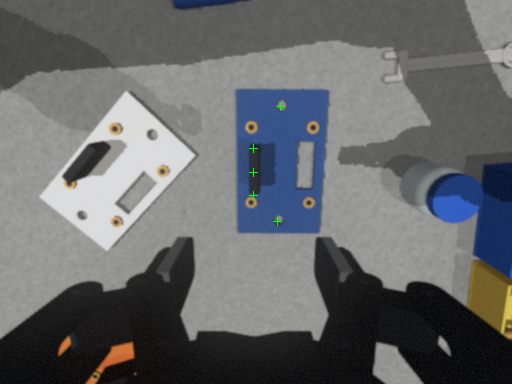

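The blue template lies at about (283,161) and the handle at (254,172), matching the overlay. The white look-alike at (118,172) is not meant. I descend on the black handle.

```bash
python3 -m creep '[[0,0,0.2,0,0,0,0.6],[0,0,0.5,0,0,0,0.6],[-0.01,0.01,0.8,0,0,0,0.6],[-0.02,0.01,1,0,0,0,0.6]]' && python3 -m creep '[[0,0,0.3,0,0,0,0.6],[0,0,0.6,0,0,0,0.6],[0,0,0.8,0,0,0,0.6],[0,0,0.9,0,0,0,0.6],[0,0,0.9,0,0,0,0.6]]'; python3 - <<'E'
from h import *
st(); delta([.5144,-.2055,.016],-4.7)
E
```

```text
time: 8.72
tool_pos: [0.5144, -0.2035, 0.1563]
ee_rot: [[0.077, 0.997, -0.002], [0.997, -0.077, 0.001], [0.001, -0.002, -1.0]]
wrist_force: [0.1, -0.7, -0.3]
grip_width: 0.0513
grip_force: 0.0
time: 9.13
tool_pos: [0.5138, -0.2044, 0.0667]
ee_rot: [[0.078, 0.997, -0.003], [0.997, -0.078, 0.001], [0.001, -0.003, -1.0]]
wrist_force: [0.6, 0.2, 0.4]
grip_width: 0.0512
grip_force: 0.0
t 9.13 tcp [ 0.5138 -0.2044  0.0667] yawy -4.48 z [-0.003  0.001 -1.   ] w 0.0512 F [0.6 0.2 0.4]
shift [-0.012  0.008  0.507] turn [-0.007 -0.002  0.007]
```

```bash
python3 -m creep '[[0,0,0.15,0,0,0,0.5],[-0.01,0.01,0.3,0,0,0,0.5],[-0.01,0.01,0.45,0,0,0,0.5],[-0.01,0.01,0.5,0,0,0,0.5],[-0.01,0.01,0.5,0,0,0,0],[-0.01,0.01,0.5,0,0,0,0],[-0.01,0.01,0.5,0,0,0,0],[-0.01,0.01,0.5,0,0,0,0],[-0.01,0.01,0.5,0,0,0,0],[-0.01,0.01,0.5,0,0,0,0]]' 80; python3 - <<'E'
from h import *
st()
E
```

```text
time: 9.97
tool_pos: [0.5158, -0.2069, 0.02]
ee_rot: [[0.08, 0.997, 0.001], [0.997, -0.08, 0.0], [0.0, 0.001, -1.0]]
wrist_force: [-3.3, 0.3, 5.9]
grip_width: 0.0111
grip_force: 79.0
t 9.97 tcp [ 0.5158 -0.2069  0.02  ] yawy -4.56 z [ 0.001  0.    -1.   ] w 0.0111 F [-3.3  0.3  5.9]
```

```bash
python3 -m creep '[[0,0,-0.08,0,0,0,0],[0,0,-0.2,0,0,0,0],[0,0,-0.4,0,0,0,0],[0,0,-0.65,0,0,0,0],[0,0,-0.85,0,0,0,0],[0,0,-1,0,0,0,0]]' && python3 -m creep '[[0,0,-0.2,0,0,0,0],[0,0,-0.4,0,0,0,0],[0,0,-0.6,0,0,0,0],[0,0,-0.7,0,0,0,0],[0,0,-0.7,0,0,0,0],[0,0,-0.7,0,0,0,0]]'; python3 - <<'E'
from h import *
s=st(); f=optics.grab_frame('wrist'); im=f['color']; np.save('w3.npy',dict(f),allow_pickle=True); cv2.imwrite('pics/w3.png',cv2.resize(im[60:340,180:400],None,fx=2,fy=2))
delta([.527-.0346,.228-.0055,.19],9)
E
```

```text
time: 10.47
tool_pos: [0.5157, -0.2071, 0.121]
ee_rot: [[0.08, 0.997, 0.001], [0.997, -0.08, -0.0], [-0.0, 0.001, -1.0]]
wrist_force: [-0.7, -0.5, -4.4]
grip_width: 0.0109
grip_force: 78.8
time: 10.97
tool_pos: [0.5156, -0.2066, 0.1888]
ee_rot: [[0.079, 0.997, 0.001], [0.997, -0.079, 0.0], [0.0, 0.001, -1.0]]
wrist_force: [0.1, -0.1, -4.9]
grip_width: 0.0109
grip_force: 78.8
t 10.97 tcp [ 0.5156 -0.2066  0.1888] yawy -4.52 z [ 0.001  0.    -1.   ] w 0.0109 F [ 0.1 -0.1 -4.9]
shift [ 4.258 -0.566 -0.017] turn [-0.001 -0.001 -0.451]
```

View pics/w3.png

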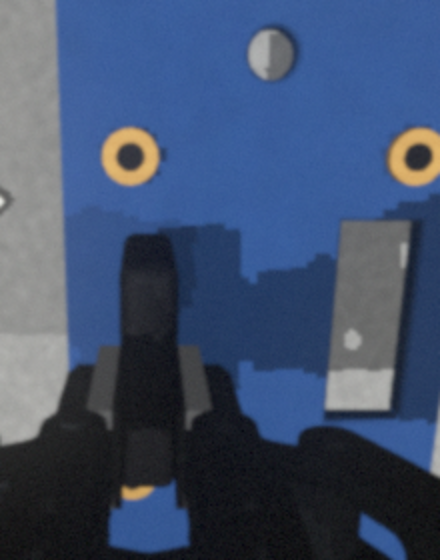

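```bash
cat > hand.py <<'E'
from h import *
s=observe(); f=np.load('w3.npy',allow_pickle=True).item(); R=np.array(s['ee_rot']); tcp=np.array(s['tool_pos'])
g=lambda u,v,z:w(f,(180+u/2,60+v/2),z)
for z in(.175,.179):
    h=g(271,53,z); k=g(368,317,z); b1=g(130,157,z); b2=g(416,157,z)
    d=(k-h)[:2]; yaw=np.degrees(np.arctan2(d[1],d[0])-np.arctan2(-80,35)); 
    a=np.radians(yaw); X=np.array([np.cos(a),np.sin(a)]);Y=np.array([-X[1],X[0]])
    o=h[:2]-.08*Y; o2=k[:2]-.035*X
    print(z,'yaw',yaw,'yawb',np.degrees(np.arctan2((b2-b1)[1],(b2-b1)[0])),'dist',np.linalg.norm(d),'origin',o,o2,'handle',o-.035*X,'in tool',R.T@np.r_[o-tcp[:2],0],'bush',b1,b2)
E
python3 hand.py
```

```text
0.175 yaw -4.2459812630889076 yawb -4.542022720665675 dist 0.08489575683902063 origin [ 0.55056807 -0.20757132] [ 0.54976308 -0.20528331] handle [ 0.51566413 -0.20497997] in tool [ 1.65288801e-03  3.53971929e-02 -2.69058950e-05] bush [ 0.51493911 -0.15304599  0.175     ] [ 0.59775648 -0.15962498  0.175     ]
0.179 yaw -4.245981263088984 yawb -4.542022720665689 dist 0.08299360962802028 origin [ 0.54977499 -0.20784375] [ 0.5483387  -0.20376141] handle [ 0.51487105 -0.2052524 ] in tool [ 1.31867992e-03  3.46281093e-02 -2.64612275e-05] bush [ 0.51507703 -0.15275256  0.179     ] [ 0.59603882 -0.15918414  0.179     ]
```

In hand: the upper hole shows at (271,53), the slot centre at (368,317), and the plate sits level and square to the tool. Now I carry it over to the fixture.

```bash
python3 -m creep '[[0.1,-0.01,0,0,0,0,0],[0.3,-0.04,0,0,0,-0.03,0],[0.5,-0.07,0,0,0,-0.06,0],[0.7,-0.09,0,0,0,-0.08,0],[0.9,-0.12,0,0,0,-0.1,0]]' && python3 -m creep '[[0.2,-0.02,0,0,0,-0.02,0],[0.4,-0.04,0,0,0,-0.05,0],[0.6,-0.05,0,0,0,-0.07,0],[0.8,-0.07,0,0,0,-0.09,0],[0.9,-0.08,0,0,0,-0.1,0]]' && python3 -m creep '[[0.2,-0.01,0,0,0,-0.02,0],[0.4,-0.02,0,0,0,-0.05,0],[0.6,-0.02,0,0,0,-0.07,0],[0.8,-0.03,0,0,0,-0.09,0],[0.9,-0.03,0,0,0,-0.1,0]]' && python3 -m creep '[[0.2,0,0,0,0,-0.02,0],[0.4,0.01,0,0,0,-0.05,0],[0.6,0.01,0,0,0,-0.07,0],[0.8,0.02,0,0,0,-0.09,0],[0.9,0.02,0,0,0,-0.1,0],[0.9,0.02,0,0,0,-0.1,0]]' ; python3 - <<'E'
from h import *
st(); delta([.492,.2212,.18],9)
E
```

```text
time: 11.43
tool_pos: [0.51, -0.1147, 0.1875]
ee_rot: [[0.027, 1.0, -0.002], [1.0, -0.027, 0.0], [0.0, -0.002, -1.0]]
wrist_force: [1.4, -0.4, -5.3]
grip_width: 0.0112
grip_force: 78.8
time: 11.85
tool_pos: [0.5041, -0.023, 0.1875]
ee_rot: [[-0.028, 1.0, -0.003], [1.0, 0.028, 0.001], [0.001, -0.003, -1.0]]
wrist_force: [-0.3, 0.2, -4.4]
grip_width: 0.0114
grip_force: 78.8
time: 12.27
tool_pos: [0.4991, 0.0661, 0.1879]
ee_rot: [[-0.08, 0.997, -0.002], [0.997, 0.08, 0.0], [0.0, -0.002, -1.0]]
wrist_force: [-0.1, 0.6, -5.2]
grip_width: 0.0113
grip_force: 78.8
time: 12.77
tool_pos: [0.4947, 0.1556, 0.1881]
ee_rot: [[-0.133, 0.991, -0.001], [0.991, 0.133, 0.0], [0.0, -0.001, -1.0]]
wrist_force: [1.0, 0.2, -5.8]
grip_width: 0.0109
grip_force: 78.8
t 12.77 tcp [0.4947 0.1556 0.1881] yawy 7.62 z [-0.001  0.    -1.   ] w 0.0109 F [ 1.   0.2 -5.8]
shift [0.654 0.061 0.081] turn [-0.001 -0.    -0.046]
```

Move over the pins and take a look through hole and slot.

```bash
python3 -m creep '[[0.2,0.02,0,0,0,-0.02,0],[0.4,0.04,0,0,0,-0.04,0],[0.55,0.05,0,0,0,-0.05,0],[0.65,0.06,0,0,0,-0.05,0],[0.65,0.06,0.2,0,0,-0.05,0],[0.65,0.06,0.3,0,0,-0.05,0],[0.65,0.06,0.3,0,0,-0.05,0]]' ; python3 - <<'E'
from h import *
s=st(); delta([.492,.2212,.16],9)
f=optics.grab_frame('wrist'); a=cv2.resize(f['color'][60:340,200:400],None,fx=2,fy=2)
t=optics.grab_frame('top'); b=cv2.resize(t['color'][160:230,125:215],None,fx=4.4,fy=4.4,interpolation=cv2.INTER_CUBIC)
c=np.zeros((600,800,3),np.uint8); c[:560,:400]=a; c[:b.shape[0],402:402+b.shape[1]]=b[:,:398]; cv2.imwrite('pics/w4.png',c)
np.save('w4.npy',dict(f),allow_pickle=True)
E
```

```text
time: 13.35
tool_pos: [0.4912, 0.2175, 0.1567]
ee_rot: [[-0.155, 0.988, -0.003], [0.988, 0.155, -0.003], [-0.002, -0.004, -1.0]]
wrist_force: [-0.8, -0.8, -4.4]
grip_width: 0.011
grip_force: 78.8
t 13.35 tcp [0.4912 0.2175 0.1567] yawy 8.9 z [-0.003 -0.003 -1.   ] w 0.011 F [-0.8 -0.8 -4.4]
shift [ 0.035  0.014 -0.033] turn [-0.007  0.004 -0.003]
```

View pics/w4.png

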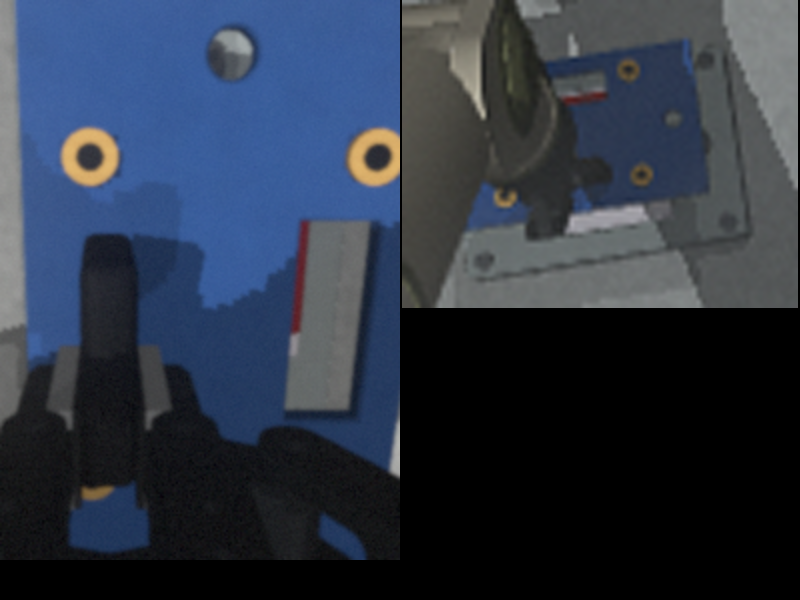

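Through the slot the red bar's right edge runs parallel to the slot from (308,222) to (299,333), where the bar ends; hole at (232,53). I'll check this against the prediction.

```bash
python3 - <<'E'
from h import *
f=np.load('w4.npy',allow_pickle=True).item()
a=np.radians(9);X=np.array([np.cos(a),np.sin(a),0]);Y=np.array([-np.sin(a),np.cos(a),0]); n=np.array([.5264,.2282,.04])
c=lambda p:np.round((px(f,p)-[200,60])*2,1)
print('bar end corner',c(n+.042*X-.027*Y+[0,0,.051]),'edge mid',c(n+.042*X+[0,0,.051]),'pin tip',c(n+.08*Y+[0,0,.058]),c(n+.08*Y))
p=w(f,(200+298.5/2,60+333/2),.091); print('corner seen',p,'axis->nest',p-.042*X+.027*Y)
h=w(f,(200+232/2,60+53/2),.145); print('hole',h,'origin',h-.08*Y)
E
```

```text
bar end corner [301.4 334.8] edge mid [307.1 270.5] pin tip [212.   53.5] [190.7  64.8]
corner seen [0.5707724  0.20866955 0.091     ] axis->nest [0.52506576 0.22876689 0.091     ]
hole [0.5125036  0.30329476 0.145     ] origin [0.52501835 0.22427969 0.145     ]
```

```bash
python3 - <<'E'
from h import *
st(); delta([.4919,.2216,.125],9)
E
```

```text
t 13.45 tcp [0.4924 0.2176 0.1585] yawy 8.85 z [-0.001 -0.001 -1.   ] w 0.011 F [-0.2  0.5 -5.2]
shift [0.041 0.002 0.335] turn [-0.002  0.002 -0.005]
```

```bash
python3 -m creep '[[0.02,0,0,0,0,0,0],[0.04,0,0.1,0,0,0,0],[0.04,0,0.2,0,0,0,0],[0.04,0,0.3,0,0,0,0],[0.04,0,0.33,0,0,0,0],[0.04,0,0.33,0,0,0,0]]' && python3 -m creep '[[0,0,0.03,0,0,0,0],[0,0,0.06,0,0,0,0],[0,0,0.09,0,0,0,0],[0,0,0.12,0,0,0,0],[0,0,0.15,0,0,0,0],[0,0,0.18,0,0,0,0],[0,0,0.18,0,0,0,0]]'; python3 - <<'E'
from h import *
s=st(); print(s['moment']);delta([.4919,.2216,.06],9)
E
```

```text
time: 13.95
tool_pos: [0.4912, 0.2224, 0.1244]
ee_rot: [[-0.155, 0.988, -0.002], [0.988, 0.155, -0.001], [-0.001, -0.002, -1.0]]
wrist_force: [0.0, 0.1, -4.8]
grip_width: 0.0114
grip_force: 78.8
time: 14.53
tool_pos: [0.4919, 0.2224, 0.1072]
ee_rot: [[-0.155, 0.988, -0.0], [0.988, 0.155, -0.001], [-0.0, -0.0, -1.0]]
wrist_force: [-0.1, -1.1, -4.8]
grip_width: 0.0111
grip_force: 78.8
t 14.53 tcp [0.4919 0.2224 0.1072] yawy 8.92 z [-0.    -0.001 -1.   ] w 0.0111 F [-0.1 -1.1 -4.8]
[-0.23462366  0.0784646   0.00321579]
shift [-0.008 -0.001  0.472] turn [-0.     0.001 -0.003]
```

```bash
python3 -m creep '[[0,0,0.04,0,0,0,0],[0,0,0.08,0,0,0,0],[0,0,0.12,0,0,0,0],[0,0,0.16,0,0,0,0],[0,0,0.2,0,0,0,0],[0,0,0.2,0,0,0,0]]'; python3 - <<'E'
from h import *
s=st(); print(s['moment'])
E
```

```text
time: 15.03
tool_pos: [0.492, 0.2224, 0.0868]
ee_rot: [[-0.155, 0.988, -0.0], [0.988, 0.155, -0.001], [-0.001, -0.0, -1.0]]
wrist_force: [1.1, -3.4, -7.4]
grip_width: 0.011
grip_force: 78.5
t 15.03 tcp [0.492  0.2224 0.0868] yawy 8.92 z [-0.    -0.001 -1.   ] w 0.011 F [ 1.1 -3.4 -7.4]
[-1.03710095 -0.22383062  0.00196935]
```

```bash
python3 -m creep '[[-0.01,0,0.03,0,0,0,0],[-0.01,0,0.06,0,0,0,0],[-0.01,0,0.09,0,0,0,0],[-0.01,0,0.12,0,0,0,0],[-0.01,0,0.15,0,0,0,0],[-0.01,0,0.18,0,0,0,0],[-0.01,0,0.2,0,0,0,0],[-0.01,0,0.2,0,0,0,0]]'; python3 - <<'E'
from h import *
s=st(); print(s['moment'])
E
```

```text
time: 15.7
tool_pos: [0.492, 0.222, 0.0672]
ee_rot: [[-0.156, 0.988, -0.0], [0.988, 0.156, -0.0], [-0.0, -0.0, -1.0]]
wrist_force: [-0.4, -0.0, -5.4]
grip_width: 0.0112
grip_force: 78.7
t 15.7 tcp [0.492  0.222  0.0672] yawy 8.96 z [-0. -0. -1.] w 0.0112 F [-0.4 -0.  -5.4]
[-0.19778341  0.12654762  0.01222746]
```

```bash
python3 -m creep '[[0,0,0.02,0,0,0,0],[0,0,0.04,0,0,0,0],[0,0,0.06,0,0,0,0],[0,0,0.08,0,0,0,0],[0,0,0.08,0,0,0,0],[0,0,0.08,0,0,0,0]]'; python3 - <<'E'
from h import *
s=st(); print(s['moment'])
E
```

```text
time: 16.2
tool_pos: [0.4919, 0.2218, 0.06]
ee_rot: [[-0.155, 0.988, -0.0], [0.988, 0.155, 0.0], [0.0, -0.0, -1.0]]
wrist_force: [-2.7, -2.6, 5.3]
grip_width: 0.0107
grip_force: 80.0
t 16.2 tcp [0.4919 0.2218 0.06  ] yawy 8.94 z [-0.  0. -1.] w 0.0107 F [-2.7 -2.6  5.3]
[-0.58457228  0.54016496  0.08806839]
```

```bash
python3 -m creep '[[0,0,0.01,0,0,0,0],[0,0,0.02,0,0,0,0],[0,0,0.02,0,0,0,0]]'; python3 -m creep '[[0,0,0,0,0,0,0.4],[0,0,0,0,0,0,0.4],[0,0,0,0,0,0,0.4],[0,0,0,0,0,0,0.4],[0,0,-0.2,0,0,0,0.4],[0,0,-0.5,0,0,0,0.4],[0,0,-0.8,0,0,0,0.4],[0,0,-0.9,0,0,0,0.4]]'; python3 - <<'E'
from h import *
st(); delta([.5605,.2335,.15],9)
f=optics.grab_frame('wrist'); cv2.imwrite('pics/w5.png',f['color']); np.save('w5.npy',dict(f),allow_pickle=True)
E
```

```text
time: 16.45
tool_pos: [0.4919, 0.2219, 0.0599]
ee_rot: [[-0.155, 0.988, 0.0], [0.988, 0.155, 0.002], [0.002, 0.001, -1.0]]
wrist_force: [-9.6, -4.7, 33.4]
grip_width: 0.0112
grip_force: 83.5
time: 17.12
tool_pos: [0.4936, 0.2221, 0.1507]
ee_rot: [[-0.155, 0.988, 0.003], [0.988, 0.155, 0.002], [0.001, 0.004, -1.0]]
wrist_force: [1.0, 0.3, 1.0]
grip_width: 0.0345
grip_force: 0.0
t 17.12 tcp [0.4936 0.2221 0.1507] yawy 8.91 z [ 0.003  0.002 -1.   ] w 0.0345 F [1.  0.3 1. ]
shift [0.009 0.679 0.009] turn [ 0.007 -0.002 -0.003]
```

View pics/w5.png

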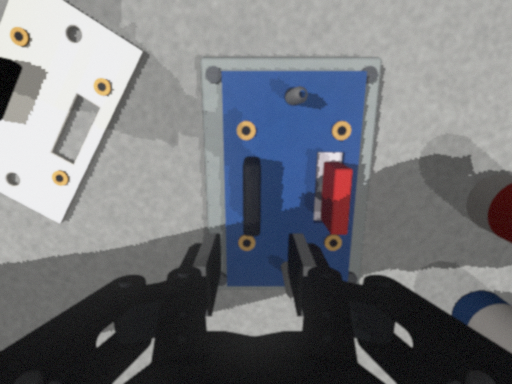

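The template is home: bar stands up through the slot at (338,198), pin tip through its hole at (297,96), plate square on the fixture. Now the lock.

```bash
python3 -m creep '[[0,0.2,0,0,0,0,0.4],[0,0.4,0,0,0,0,0.4],[0,0.6,0,0,0,0,0.4],[0,0.68,0,0,0,0,0.4],[0,0.68,0,0,0,0,0.4],[0,0.68,0,0,0,0,0.4]]';  python3 - <<'E'
from h import *
st(); delta([.5607,.2330,.06],9)
E
```

```text
time: 17.67
tool_pos: [0.5583, 0.232, 0.1467]
ee_rot: [[-0.155, 0.988, -0.002], [0.988, 0.155, -0.001], [-0.001, -0.002, -1.0]]
wrist_force: [-0.1, 0.1, -0.9]
grip_width: 0.0342
grip_force: 0.0
t 17.67 tcp [0.5583 0.232  0.1467] yawy 8.92 z [-0.002 -0.001 -1.   ] w 0.0342 F [-0.1  0.1 -0.9]
shift [0.007 0.027 0.867] turn [-0.003  0.001 -0.003]
```

```bash
python3 -m creep '[[0.01,0.02,0.1,0,0,0,0.4],[0.01,0.02,0.3,0,0,0,0.4],[0.01,0.02,0.5,0,0,0,0.4],[0.01,0.02,0.7,0,0,0,0.4],[0.01,0.02,0.83,0,0,0,0.4],[0.01,0.02,0.86,0,0,0,0.4],[0.01,0.02,0.86,0,0,0,0.4]]' && python3 -m creep '[[0,0,0,0,0,0,0],[0,0,0,0,0,0,0],[0,0,0,0,0,0,0],[0,0,0,0,0,0,0],[0,0,0,0,0,0,0]]' 50;  python3 - <<'E'
from h import *
st(); delta([.5607,.2330,.06],99)
E
```

```text
time: 18.25
tool_pos: [0.5596, 0.2333, 0.0605]
ee_rot: [[-0.155, 0.988, -0.002], [0.988, 0.155, -0.001], [-0.001, -0.003, -1.0]]
wrist_force: [0.3, -0.2, 0.7]
grip_width: 0.0343
grip_force: 0.0
time: 18.67
tool_pos: [0.5607, 0.2337, 0.0625]
ee_rot: [[-0.156, 0.988, -0.0], [0.988, 0.156, 0.0], [0.001, -0.0, -1.0]]
wrist_force: [-3.9, -1.1, 5.8]
grip_width: 0.0119
grip_force: 49.8
t 18.67 tcp [0.5607 0.2337 0.0625] yawy 8.95 z [-0.  0. -1.] w 0.0119 F [-3.9 -1.1  5.8]
shift [-0.007 -0.001  0.025] turn [-1.000e-03 -1.000e-03  2.998e+00]
```

```bash
python3 -m creep '[[0,0,0,0,0,-0.1,0],[0,0,0,0,0,-0.25,0],[0,0,0,0,0,-0.4,0],[0,0,0,0,0,-0.6,0],[0,0,0,0,0,-0.8,0],[0,0,0,0,0,-1,0]]' && python3 -m creep '[[0,0,0,0,0,-0.2,0],[0,0,0,0,0,-0.4,0],[0,0,0,0,0,-0.6,0],[0,0,0,0,0,-0.8,0],[0,0,0,0,0,-1,0]]' && python3 -m creep '[[0,0,0,0,0,-0.2,0],[0,0,0,0,0,-0.4,0],[0,0,0,0,0,-0.6,0],[0,0,0,0,0,-0.75,0],[0,0,0,0,0,-0.9,0],[0,0,0,0,0,-1,0],[0,0,0,0,0,-1,0],[0,0,0,0,0,-1,0]]';  python3 - <<'E'
from h import *
s=st(); print(s['moment'],s['q'])
E
```

```text
time: 19.17
tool_pos: [0.5606, 0.2337, 0.0626]
ee_rot: [[-0.632, 0.775, -0.0], [0.775, 0.632, 0.0], [0.0, 0.0, -1.0]]
wrist_force: [-4.9, -0.5, 6.7]
grip_width: 0.0124
grip_force: 49.8
time: 19.58
tool_pos: [0.5605, 0.2335, 0.0625]
ee_rot: [[-0.935, 0.355, -0.0], [0.355, 0.935, 0.0], [0.0, -0.0, -1.0]]
wrist_force: [-4.7, -1.1, 6.8]
grip_width: 0.0119
grip_force: 49.8
time: 20.25
tool_pos: [0.5605, 0.2335, 0.0625]
ee_rot: [[-0.988, -0.156, -0.001], [-0.156, 0.988, -0.0], [0.001, -0.0, -1.0]]
wrist_force: [-5.1, -0.4, 7.4]
grip_width: 0.0122
grip_force: 49.9
t 20.25 tcp [0.5605 0.2335 0.0625] yawy 98.95 z [-0.001 -0.    -1.   ] w 0.0122 F [-5.1 -0.4  7.4]
[-0.20710125  1.06032556  0.01725031] [-26.6806957   37.17555876  -1.91555934 113.83704904   2.36422899
  29.05248062  68.67241555]
```

```bash
python3 -m creep '[[0,0,0,0,0,-0.04,0],[0,0,0,0,0,-0.07,0],[0,0,0,0,0,-0.07,0],[0,0,0,0,0,-0.07,0]]';  python3 - <<'E'
from h import *
s=st(); print(s['moment'])
E
```

```text
time: 20.58
tool_pos: [0.5605, 0.2334, 0.0625]
ee_rot: [[-0.982, -0.19, -0.001], [-0.19, 0.982, -0.0], [0.001, 0.0, -1.0]]
wrist_force: [-4.8, -1.3, 7.6]
grip_width: 0.0118
grip_force: 50.3
t 20.58 tcp [0.5605 0.2334 0.0625] yawy 100.94 z [-0.001 -0.    -1.   ] w 0.0118 F [-4.8 -1.3  7.6]
[-0.23311499  1.08578638 -0.54886441]
```

The moment about z rose to −0.55 N m, so the bar is on its stop. Now release, lift and check.

```bash
python3 -m creep '[[0,0,0,0,0,0,0.5],[0,0,0,0,0,0,0.5],[0,0,0,0,0,0,0.5],[0,0,0,0,0,0,0.5],[0,0,-0.2,0,0,0,0.5],[0,0,-0.5,0,0,0,0.5],[0,0,-0.8,0,0,0,0.5],[0,0,-1,0,0,0,0.5]]' && python3 -m creep '[[-0.1,-0.3,-0.2,0,0,0,0.5],[-0.1,-0.3,-0.6,0,0,0,0.5],[-0.1,-0.3,-0.9,0,0,0,0.5],[-0.1,-0.3,-0.9,0,0,0,0.5],[-0.1,-0.3,-0.9,0,0,0,0.5]]'; python3 - <<'E'
from h import *
st(); f=optics.grab_frame('wrist'); im=f['color']
hsv=cv2.cvtColor(im,cv2.COLOR_BGR2HSV); red=cv2.inRange(hsv,(0,130,60),(8,255,255))|cv2.inRange(hsv,(172,130,60),(180,255,255))
n,lab,stt,c=cv2.connectedComponentsWithStats(red); u=px(f,[.5605,.2335,.091]); i=lab[int(u[1]),int(u[0])]; print(u,i,stt[i])
ys,xs=np.nonzero(lab==i); P=np.array([w(f,(x,y),.091)[:2] for x,y in zip(xs,ys)],np.float32)*1000; print(cv2.minAreaRect(P))
g=optics.grab_frame('scene')
b=cv2.resize(g['color'][215:325,240:380],None,fx=2.5,fy=2.5,interpolation=cv2.INTER_CUBIC)
c=np.zeros((384,512+350,3),np.uint8);c[:,:512]=im;c[:275,512:]=b;cv2.imwrite('pics/end.png',cv2.resize(c,(790,352)))
E
```

```text
time: 21.25
tool_pos: [0.5618, 0.234, 0.1641]
ee_rot: [[-0.981, -0.192, 0.002], [-0.192, 0.981, 0.001], [-0.002, 0.0, -1.0]]
wrist_force: [0.7, 0.2, 0.9]
grip_width: 0.0425
grip_force: 0.0
time: 21.67
tool_pos: [0.5777, 0.2064, 0.2537]
ee_rot: [[-0.982, -0.191, 0.004], [-0.191, 0.982, 0.002], [-0.004, 0.001, -1.0]]
wrist_force: [-0.1, 0.0, -0.6]
grip_width: 0.0426
grip_force: 0.0
t 21.67 tcp [0.5777 0.2064 0.2537] yawy 101.02 z [ 0.004  0.002 -1.   ] w 0.0426 F [-0.1  0.  -0.6]
[281.32297662 165.67389294] 2 [274 139  15  50 617]
((559.0223388671875, 232.32997131347656), (53.79280090332031, 14.415339469909668), 9.181680679321289)
```

View pics/end.png

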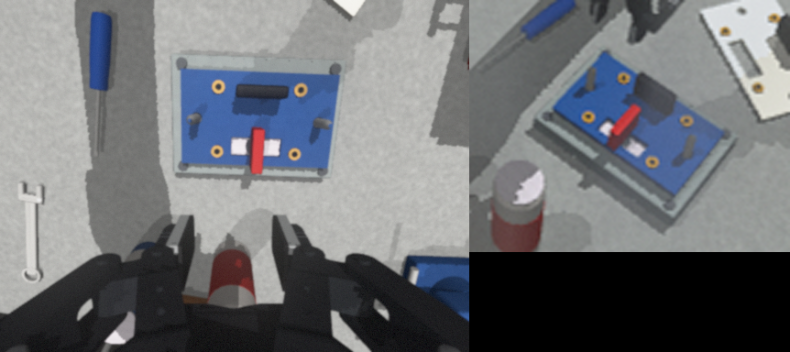

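The end picture shows the template flat, with both pins through at (195,118) and (322,123). The red bar lies across the slot at (257,150), at 9.2° against a fixture yaw of 9.0°. The gripper is clear and nothing else was disturbed.

```bash
python3 -c "
from rig import ticket
print(ticket.finish_job())"
```

```text
the job is handed in; nothing more can be done
None
```

The blue template is seated flat on both pins, the red bar has its full quarter turn and locks it, the gripper is clear, and the job was handed in at about 22 s of the 72 s allowed (no verdict was returned).

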